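# Change the run-out wire spool on a jeweller's wire rack

## Task

The copper wire on the rack has run out: take the empty spool off its spindle and put it in the wooden tray with the other empty. Then mount the full copper spool that is lying on the bench on the spindle this frees, red end up like its neighbours, lowering it right down to the seat before you let go. Leave the other two spools on their spindles and do not push or knock over the other things on the bench.

Things in the scene. Friction and masses are not known exactly. Their poses are not given: they have to be found in the camera images.
- full_spool: full spool of copper-coloured wire, about 0.3 kg, lying on a flat of its side. 70 mm long; black twelve-sided ends 62 mm across flats, 64 across corners; wound flush: its side grips as a 62 mm twelve-sided block. 21 mm bore through along z. Origin at its middle, z towards the end with the red disc (at first level, pointing back to the robot within 70 deg); flats face x and every 30 deg from it
- empty_spool: used-up spool on one of the three spindles, 0.07 kg: the same spool 70 mm long with bare pale grey core 28 mm in diameter between its black end flanges, each 4 mm thick and 62 mm across flats; 21 mm bore. Stands with its red disc up. Origin at its middle, z along the bore to the red end; flats face x and every 30 deg from it
- brass_spool: full spool of brass-coloured wire on another spindle of the rack, 0.3 kg, red disc up; stays there. Same size and axes as full_spool
- blue_spool: full spool of blue wire on the remaining spindle, 0.3 kg, red disc up; stays there. Same size and axes as full_spool
- rack: green steel wire rack, fixed. Origin under the middle of its base plate, 176 (x) by 350 (y) by 12 mm; z up. Three steel spindles in a row along y, 100 mm apart, each 15 mm in diameter, rising 90 mm above its seat (last 6 mm tapered): 20 mm out of a seated spool. A cheek plate 130 mm tall closes each end at y = +-173.5 mm
- front_bar (a point): middle of the rack's front guide bar, 8 mm thick, running along the rack's y from cheek to cheek at 120 mm height, 77 mm in front (-x) of the spindles; small brass eyelets hang from it
- back_bar (a point): middle of the like bar at the back, 77 mm behind (+x) the spindles, 120 mm high
- seat0 (a point): foot of the spindle at the rack's -y end, on the spindle's axis at the height of the seat's top face (18 mm above the bench), on which a seated spool's end rests; the seat is an aluminium disc 48 mm in diameter. Axes as the rack's
- seat1 (a point): the same point of the middle spindle
- seat2 (a point): the same point of the spindle at the rack's +y end
- tray: open wooden tray for empties, fixed: 150 mm (x) by 210 mm (y) outside, 40 mm high, walls and floor 5 mm thick. Origin under the middle of its floor, z up
- old_empty: another empty spool, standing in the tray towards its +y end, 0.07 kg. Same size and axes as empty_spool
- jar: bystander: green glass jar 66 mm in diameter, 88 mm high, with a red brush sticking out to 180 mm height. Origin under its middle
- bottle: bystander: dark teal bottle, 68 mm in diameter, 142 mm high. Origin under its middle
- dish: bystander: cream shell-coloured dish 96 mm in diameter, 24 mm high. Origin under its middle
- tin: bystander: small round metal tin 54 mm in diameter, 28 mm high. Origin under its middle
- mallet: bystander: rawhide mallet lying down; head 44 mm thick and 85 mm long along its y axis, handle 20 mm thick running 200 mm to its -x. Origin on the bench under the middle of the head

How it is judged:
By the outcome, as a careful person would: the job done as asked, in the order asked, and still so for the second after the job is handed in, with the robot touching nothing.
It also fails if it takes over 69 s, if anything falls off the work surface, if the arm or the gripper's body presses on something with over 40 N, if the wrist force passes 120 N, or if a joint passes its speed limit or range.

## Robot

A 6-joint arm with a two-finger parallel gripper is mounted at the origin on the work surface. World frame = base frame: x ahead of the robot, y to its left, z up, the work surface at z = 0. Lengths are in m, angles in rad, forces in N, time in s.
With the tool pointing down it reaches from about 0.225 to 0.725 m from the base axis. Payload 3.1 kg.
Tool frame: the origin (TCP) lies at the very end of the fingers, on their centre line; the grasp point (between the pads) lies 19 mm behind it; z points along the fingers, y is the line along which they close (so a half turn about z gives the same grasp; the last joint's range is limited). The gripper opens to 85 mm and grips with 20 to 120 N. Pads are 22 mm wide; open, the fingers measure 114 mm over their backs; the gripper's body (76 mm by 85 mm) begins 54 mm behind the grasp point. The pads swing forward as they close: fully open they stand 13 mm farther back than shut.
Start: joints at [-1.406, 0.048, 0.099, 1.622, 0, 1.443], TCP at [0.152, -0.503, 0.231] pointing down, gripper open.
Joint ranges: [-2.91, 2.91], [-0.99, 1.94], [-1.21, 1.42], [-2.12, 2.29], [-1.49, 1.47], [-3.14, 3.14]. Speed limits (rad/s): [2.79, 2.79, 3.14, 3.14, 3.14, 3.14].

## Interface

Orientations are given as a unit quaternion [x, y, z, w].
In Python, from workcell import r, claw, kin, vision, monitor gives the robot as it stands. The module is installed in compiled form; this text tells all that it offers. Calls block until the motion is done:
- r.move_to(position, orientation): joint-space move of the TCP to a pose.
- r.move_l(position, ori=None, feed=0.15): straight line of the TCP; ori=None keeps the orientation; feed is the mean speed in m/s.
- r.move_j(angles): joint-space move.
- claw.move_gripper(opening, grasp_force=None): finger opening in m; grasp_force is the grip in N (None keeps the last); returns when the fingers have stopped.
- r.hold(seconds).
- kin.solve_ik(position, orientation): joint angles nearest the present ones, or None.
- vision.get_image(name): name is "scene" or "top" or "wrist"; returns the picture (480x640x3 uint8, red, green, blue); there is no depth.
- vision.calibration(name): a dict with "camera_matrix" (3x3 intrinsics, pixels), "k1" (the pictures are not rectified: a ray, as slopes to the right and down, at radius r is drawn at 1 + k1 r^2 times it, then the intrinsics apply), "world_to_cam" (4x4, takes a point from world to camera coordinates). Camera axes: x right, y up, looking along -z (the intrinsics and any distortion apply to the point x, -y, -z); pixel columns grow to the right and rows downward; lengths in m; the calibration is good to about 2 mm. A picture is of the moment at which its call begins: read the wrist's pose just before it. calibration takes no time and is no camera call; for the wrist camera it gives the pose at the moment of the call.
A pose or a line that the arm cannot do raises r.Unreachable and nothing moves.
- r.hand_in(): hands the job in; it is judged then, once.
Readings, each from a call of its own:
- monitor.read_t(): time.
- monitor.read_joints(): joint angles.
- monitor.read_joint_velocities(): joint speeds.
- monitor.read_effort(): joint torques, N m.
- monitor.read_tcp_pos(): TCP position.
- monitor.read_tcp_rot(): TCP orientation.
- monitor.read_contact_force(): force on the tool from outside, world axes, zero at the start.
- monitor.read_wrist_torque(): the same for the moment, N m.
- monitor.read_opening(): finger opening in m.
- monitor.read_finger_force(): force on a finger pad.
Only numpy, scipy, OpenCV 4.12 (cv2) and the standard library are available. Lean on these libraries where they do the work, as an engineer would, in place of code of your own. Each camera call takes 0.05 s, during which the arm holds its last target. There are 200 camera calls.

## Working session

There is one attempt and no reset: what is moved stays moved. The work goes in short steps, each a Python script; the robot and the scene stay as the last script left them, time stands still between calls to the robot, and variables do not carry over. Pictures are saved under pics/ and viewed, at most 10 in all, crops included, and the job is handed in when it is done.

```bash
mkdir -p pics; python3 - <<'E'
from workcell import r, claw, kin, vision, monitor
import cv2,numpy as np
np.set_printoptions(precision=4,suppress=True)
for n in("scene","top"):
    cv2.imwrite(f"pics/{n}0.png",vision.get_image(n)[:,:,::-1])
for n in("scene","top","wrist"):
    c=vision.calibration(n);print(n,c["camera_matrix"],c["k1"],c["world_to_cam"])
print(monitor.read_t(),monitor.read_tcp_rot())
E
```

```text
scene [[434.079    0.     318.7272]
 [  0.     434.079  240.4472]
 [  0.       0.       1.    ]] 0.03517148006054541 [[ 0.1843  0.9829  0.0046 -0.0904]
 [-0.8535  0.1577  0.4966  0.4408]
 [ 0.4874 -0.0954  0.868  -1.4283]
 [ 0.      0.      0.      1.    ]]
top [[589.3285   0.     326.6734]
 [  0.     589.3285 230.8368]
 [  0.       0.       1.    ]] -0.03229088162750684 [[-0.0262 -0.9995  0.0197 -0.0227]
 [ 0.9828 -0.0222  0.1836 -0.5633]
 [-0.183   0.0242  0.9828 -1.4256]
 [ 0.      0.      0.      1.    ]]
wrist [[430.5552   0.     317.7994]
 [  0.     430.5552 244.6042]
 [  0.       0.       1.    ]] 0.021655920297551572 [[ 0.2883 -0.9575 -0.0021 -0.5235]
 [ 0.9222  0.2783 -0.2684  0.0347]
 [ 0.2576  0.0755  0.9633 -0.3786]
 [ 0.      0.      0.      1.    ]]
0.1 [ 0.9893  0.1459 -0.     -0.0011]
```

View pics/scene0.png

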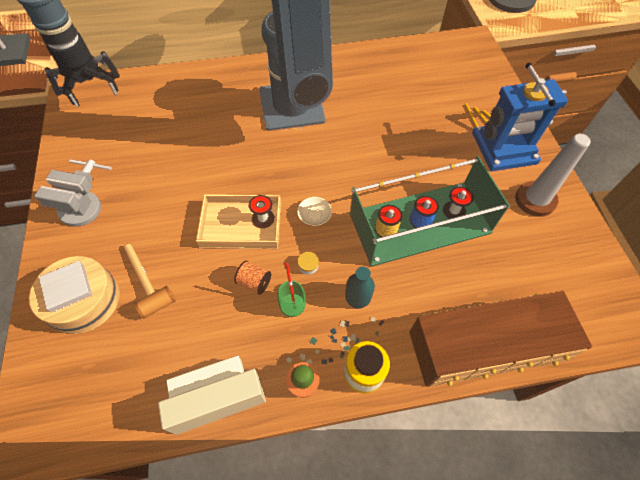

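View pics/top0.png

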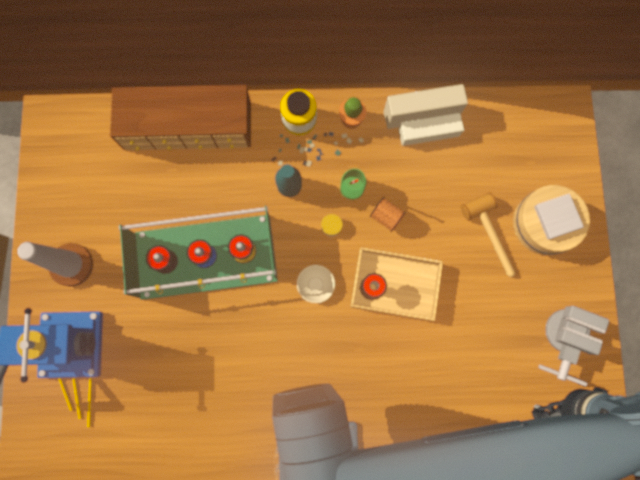

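Both views agree on the layout. In the top view (+x up, +y left) the red discs are at (158,258) for the empty, on the +y spindle seat2, (200,252) for blue and (241,247) for brass. The full spool lies at (389,211), close to the jar (353,184). The tray is centred near (398,284) with old_empty at (373,286), and the dish is at (316,284). Next I'll turn these into coarse world positions and plan wrist views.

```bash
cat > h.py <<'E'
from workcell import r, claw, kin, vision, monitor
import cv2,numpy as np
from scipy.spatial.transform import Rotation as Rot
np.set_printoptions(precision=4,suppress=True)
def dist(c): return np.array([c["k1"],0,0,0,0.])
def ray(c,px):
    u=cv2.undistortPoints(np.array(px,float).reshape(-1,1,2),c["camera_matrix"],dist(c)).reshape(-1,2)
    W=np.array(c["world_to_cam"]);d=np.c_[u[:,0],-u[:,1],-np.ones(len(u))]@W[:3,:3]
    return -W[:3,:3].T@W[:3,3],d
def plane(c,px,z):
    o,d=ray(c,px);return o+d*((z-o[2])/d[:,2])[:,None]
def proj(c,P):
    W=np.array(c["world_to_cam"]);M=np.diag([1,-1,-1.])
    return cv2.projectPoints(np.array(P,float).reshape(-1,1,3),cv2.Rodrigues(M@W[:3,:3])[0],M@W[:3,3],c["camera_matrix"],dist(c))[0].reshape(-1,2)
def down(a): # tool down, closing line (tool y) at world yaw a
    y=np.array([np.cos(a),np.sin(a),0]);z=np.array([0,0,-1.])
    return Rot.from_matrix(np.c_[np.cross(y,z),y,z]).as_quat()
def red(im):
    i=im.astype(int);m=((i[...,0]>130)&(i[...,1]<70)&(i[...,2]<70)).astype(np.uint8)
    n,l,s,ce=cv2.connectedComponentsWithStats(m);return [(s[k,4],ce[k],s[k,:4]) for k in range(1,n) if s[k,4]>60]
def save(n,im): cv2.imwrite(f"pics/{n}.png",im[:,:,::-1])
E
python3 - <<'E'
from h import *
for n in("top","scene"):
    im=vision.get_image(n);c=vision.calibration(n)
    for a,p,b in red(im): print(n,a,p,b,plane(c,[p],.088)[0,:2],plane(c,[p],.075)[0,:2])
c=vision.calibration("top")
for nm,p,z in[("full",(389,211),.05),("jar",(353,184),.08),("bottle",(288,175),.14),("dish",(316,284),.02),("tin",(332,225),.028),("malH",(480,206),.044),("malEnd",(512,275),.02)]+[("tray",q,.04) for q in((358,251),(441,261),(436,320),(352,308))]+[("cheek",q,.13) for q in((122,225),(124,294),(266,210),(275,280))]:
    print(nm,plane(c,[p],z)[0])
c=vision.calibration("wrist");T=np.eye(4);T[:3,:3]=Rot.from_quat(monitor.read_tcp_rot()).as_matrix();T[:3,3]=monitor.read_tcp_pos()
print(np.array(c["world_to_cam"])@T)
E
```

```text
top 307 [240.3909 246.7785] [229 236  23  22] [0.5213 0.175 ] [0.5234 0.1766]
top 323 [199.0991 251.9412] [188 241  23  23] [0.5109 0.2749] [0.5129 0.2775]
top 311 [158.4341 257.4952] [148 246  22  24] [0.4995 0.373 ] [0.5014 0.3765]
top 190 [373.6842 284.2   ] [364 275  21  20] [ 0.4225 -0.1455] [ 0.4237 -0.1468]
scene 188 [460.5638 195.9894] [451 188  21  16] [0.5005 0.3765] [0.4923 0.3834]
scene 222 [260.0405 204.    ] [250 196  21  17] [ 0.4301 -0.1441] [ 0.4209 -0.1445]
scene 212 [426.3349 205.316 ] [417 197  20  17] [0.5125 0.2795] [0.5045 0.2851]
scene 217 [389.765  214.3272] [380 206  21  17] [0.5222 0.179 ] [0.5143 0.1832]
full [ 0.6106 -0.1958  0.05  ]
jar [ 0.675  -0.1047  0.08  ]
bottle [0.6844 0.0548 0.14  ]
dish [ 0.4329 -0.0068  0.02  ]
tin [ 0.582  -0.0511  0.028 ]
malH [ 0.62   -0.4311  0.044 ]
malEnd [ 0.4433 -0.5074  0.02  ]
tray [ 0.5115 -0.1142  0.04  ]
tray [ 0.4811 -0.3226  0.04  ]
tray [ 0.3345 -0.3013  0.04  ]
tray [ 0.3694 -0.0943  0.04  ]
cheek [0.5731 0.4504 0.13  ]
cheek [0.4096 0.4398 0.13  ]
cheek [0.6019 0.1089 0.13  ]
cheek [0.4341 0.0891 0.13  ]
[[-0.0003  1.      0.      0.0005]
 [ 0.9632  0.0003  0.2687 -0.0272]
 [ 0.2687  0.0001 -0.9632 -0.1557]
 [ 0.      0.      0.      1.    ]]
```

```bash
python3 - <<'E'
from h import *
import json
S={}
for n,p in(("w1",(.57,-.21,.27)),("w2",(.53,.33,.30))):
    try: r.move_to(p,down(-np.pi/2))
    except r.Unreachable: print("unreach",n); continue
    c=vision.calibration("wrist");im=vision.get_image("wrist");save(n,im);np.save(n+".npy",im)
    S[n]={k:np.array(v).tolist() for k,v in c.items()}
    for a,q,b in red(im): print(n,a,q,b,plane(c,[q],.088)[0],plane(c,[q],.075)[0])
    print(monitor.read_t(),monitor.read_joints())
json.dump(S,open("S.json","w"))
E
```

```text
w1 110 [109.1182  78.1273] [104  72  11  14] [ 0.6683 -0.0644  0.088 ] [ 0.6695 -0.0585  0.075 ]
w1 1894 [244.4662 375.5655] [216 350  58  52] [ 0.431  -0.1478  0.088 ] [ 0.4227 -0.1453  0.075 ]
2.1083 [-0.4651  0.2867  0.4463  1.7305 -0.0004  2.678 ]
w2 2352 [499.7058 215.7734] [469 186  63  61] [0.524  0.1782 0.088 ] [0.5213 0.1726 0.075 ]
w2 2295 [379.4514 227.4397] [349 198  62  60] [0.5141 0.2782 0.088 ] [0.511  0.2763 0.075 ]
w2 2202 [263.3329 241.5277] [234 213  60  59] [0.5018 0.3768 0.088 ] [0.4983 0.3785 0.075 ]
6.5833 [ 0.4493  0.3594  0.5987  1.8101 -0.     -2.692 ]
```

View pics/w1.png

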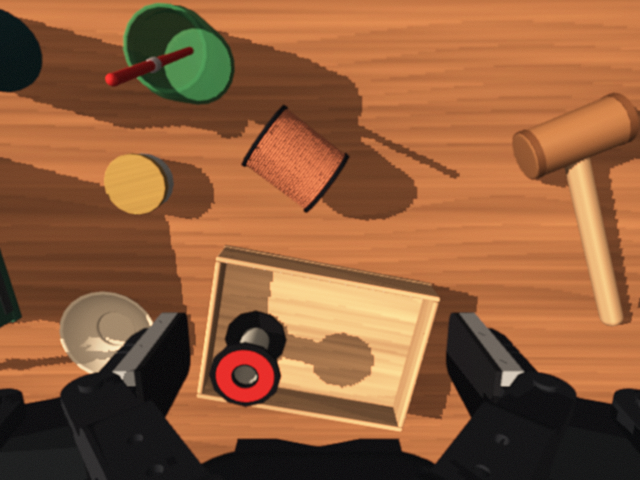

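View pics/w2.png

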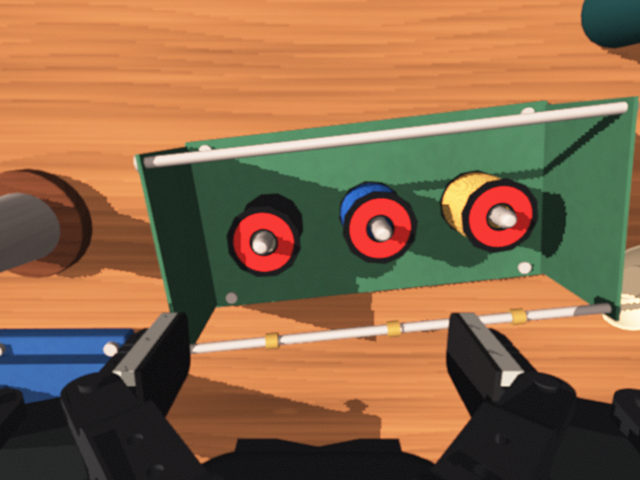

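w1: the full spool's flange corners are at (285,107), (245,164), (347,156) and (307,210), so the red end is the lower-right one, towards the robot. The tray rim corners are (220,255), (437,297), (402,430) and (200,398), with old_empty at (244,375). In w2, the empty's disc is at (263,241), blue at (379,227) and brass at (500,216).

```bash
cat >> h.py <<'E'
def tilt(th,az,s=1): # tool axis th from vertical, leaning along azimuth az; closing line horizontal, across
    h=np.array([np.cos(az),np.sin(az),0]);z=np.sin(th)*h-np.cos(th)*np.array([0,0,1.])
    y=s*np.array([-np.sin(az),np.cos(az),0]);return Rot.from_matrix(np.c_[np.cross(y,z),y,z]).as_quat()
E
python3 - <<'E'
from h import *
import json
from scipy.optimize import least_squares
S=json.load(open("S.json"));c={k:np.array(v) for k,v in S["w1"].items()}
c["k1"]=float(c["k1"])
def verts(p):
    x,y,a=p;u=np.array([np.cos(a),np.sin(a),0]);v=np.array([-u[1],u[0],0])
    ph=np.radians(np.arange(15,375,30));R=.031/np.cos(np.pi/12)
    return np.array([[x,y,.031]+s*.035*u+R*np.cos(t)*v+np.array([0,0,R*np.sin(t)]) for s in(-1,1) for t in ph])
obs=np.array([(285,106),(243,164),(348,155),(306,211)],float)
def res(p):
    q=proj(c,verts(p));n=12;out=[]
    # silhouette extremes across the axis for each end
    ax=q[n:].mean(0)-q[:n].mean(0);ax/=np.hypot(*ax);nr=np.array([-ax[1],ax[0]])
    for e,(i,j) in((q[:n],(0,1)),(q[n:],(2,3))):
        s=e@nr;o=obs[[i,j]];so=o@nr
        out+=[s.max()-so.max(),s.min()-so.min()]
    h=q@ax;out+=[h.min()-(obs[:2]@ax).min(),h.max()-(obs[2:]@ax).max()]
    return out
f=least_squares(res,[.61,-.196,np.radians(-127)]);print("full",f.x[:2],np.degrees(f.x[2]),f.fun)
T=plane(c,[(219,254),(438,297),(402,431),(198,398)],.04);print(T[:,:2],T.mean(0)[:2])
print("jar",plane(c,[(178,53)],.088),"tin",plane(c,[(135,184)],.028))
im=np.load("w1.npy").copy();
cv2.polylines(im,[cv2.convexHull(proj(c,verts(f.x)).astype(np.float32)).astype(int)],True,(0,0,255),1)
c2={k:np.array(v) for k,v in S["w2"].items()};c2["k1"]=float(c2["k1"]);im2=np.load("w2.npy")
o=np.hstack([cv2.resize(im[60:260,180:420],None,fx=1.65,fy=1.65),cv2.resize(im2[165:365,200:440],None,fx=1.65,fy=1.65)]);save("chk",o)
u=f.x[2];sx=np.array([f.x[0],f.x[1],.031]);uz=np.array([np.cos(u),np.sin(u),0])
for th in(45,50,55,60,65):
  for s in(1,-1):
    g=sx+uz*.013;q=tilt(np.radians(th),u+np.pi,s);za=Rot.from_quat(q).as_matrix()[:,2]
    j1=kin.solve_ik(g+za*.019,q)
    row=[]
    for az in(0.11+np.pi/2,0.11-np.pi/2,.11,.11+np.pi):
        q2=tilt(np.radians(90-th),az,s);z2=Rot.from_quat(q2).as_matrix()[:,2]
        row.append(all(kin.solve_ik(np.array([.5018,.3765,z])+z2*.019,q2) is not None for z in(.066,.2)))
    print(th,s,j1 if j1 is None else np.array(j1),row)
E
```

```text
full [ 0.6082 -0.1915] -129.0962445918366 [ 0.2248 -2.73    2.4078  0.3201 -3.0494  3.3535]
[[ 0.5248 -0.1213]
 [ 0.4828 -0.322 ]
 [ 0.3366 -0.2958]
 [ 0.3755 -0.0913]] [ 0.4299 -0.2076]
jar [[ 0.6847 -0.114   0.088 ]] tin [[ 0.5863 -0.0482  0.028 ]]
45 1 [-0.7745  0.3964 -0.1187  1.1475  0.7812 -1.7008] [True, True, True, False]
45 -1 [-0.7745  0.3964 -0.1187  1.1475  0.7812  1.4408] [True, True, True, False]
50 1 [-0.804   0.4334 -0.113   1.168   0.8639 -1.7587] [True, True, True, False]
50 -1 [-0.804   0.4334 -0.113   1.168   0.8639  1.3829] [True, True, True, False]
55 1 [-0.8305  0.4782 -0.1004  1.1999  0.9445 -1.8253] [True, True, True, False]
55 -1 [-0.8305  0.4782 -0.1004  1.1999  0.9445  1.3163] [True, True, True, False]
60 1 [-0.8537  0.5314 -0.0799  1.2467  1.0224 -1.904 ] [True, True, True, True]
60 -1 [-0.8537  0.5314 -0.0799  1.2467  1.0224  1.2376] [True, True, True, True]
65 1 [-0.8736  0.5942 -0.0497  1.314   1.0969 -2.0004] [True, True, True, True]
65 -1 [-0.8736  0.5942 -0.0497  1.314   1.0969  1.1412] [True, True, True, True]
```

View pics/chk.png

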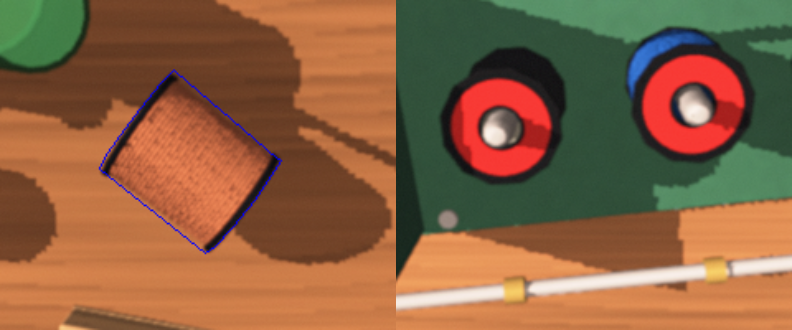

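The model outline fits the full spool well in the overlay. Now taking the empty spool off.

```bash
python3 - <<'E'
from h import *
q=down(np.pi/2+.111);x,y=.5013,.3767
claw.move_gripper(.076)
r.move_to((x,y,.19),q)
r.move_l((x,y,.058),feed=.12)
print(monitor.read_contact_force(),monitor.read_t())
claw.move_gripper(.05,30);print(monitor.read_opening(),monitor.read_finger_force(),monitor.read_contact_force())
r.move_l((x,y,.075),feed=.06);print(monitor.read_contact_force(),monitor.read_opening())
r.move_l((x,y,.2),feed=.15);print(monitor.read_contact_force(),monitor.read_opening(),monitor.read_t())
save("lift",vision.get_image("scene")[150:300,180:540]);
c=vision.calibration("wrist");im=vision.get_image("wrist");print([ (a,p,plane(c,[p],.088+.142)) for a,p,b in red(im)])
E
```

```text
[ 0.0955  0.0159 -0.2822] 10.725
0.060925775325922915 32.79734176271809 [ 0.7737 -0.7734  4.06  ]
[ 0.1322 -0.4047 -2.0089] 0.060947608610278675
[ 1.0938 -0.6237 -1.941 ] 0.06054111754883475 12.425
[(np.int32(2096), array([149.4552, 227.8884]), array([[0.4639, 0.328 , 0.23  ]])), (np.int32(180), array([ 19.3667, 245.3889]), array([[0.4726, 0.294 , 0.23  ]])), (np.int32(9611), array([326.0724, 328.1884]), array([[0.4877, 0.3777, 0.23  ]]))]
```

View pics/lift.png

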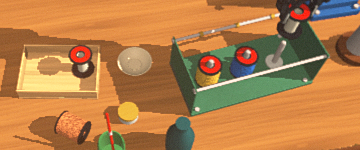

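The spool is off and hanging in the gripper, at about (297,15) in the crop, and the spindle is bare. Next is the tray.

```bash
python3 - <<'E'
from h import *
q=down(np.pi/2-.2);x,y=.4203,-.2547
r.move_to((x,y,.17),q)
r.move_l((x,y,.07),feed=.15)
for z in np.arange(.066,.040,-.002):
    r.move_l((x,y,z),feed=.06)
    if monitor.read_contact_force()[2]>1.5: break
print(z,monitor.read_contact_force(),monitor.read_t())
claw.move_gripper(.078)
r.move_l((x,y,.17),feed=.2)
save("tray",vision.get_image("wrist"));print(monitor.read_t(),monitor.read_joints())
E
```

```text
0.045999999999999985 [-1.068   1.4544  3.942 ] 18.3667
19.5 [-0.6814 -0.0437 -0.1183  1.4996 -0.     -0.4814]
```

View pics/tray.png

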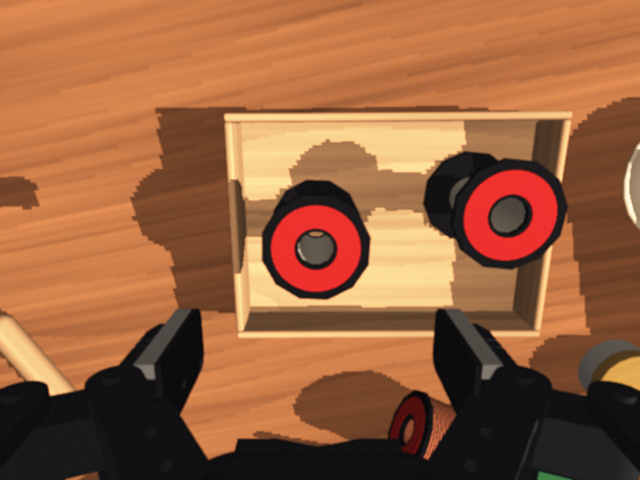

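The empty stands in the tray at (316,248), well clear of the old one. The red end of the full spool at (410,425) confirms its direction. Now picking it with the gripper tilted 60° from vertical, so it can be mounted tilted only 30°.

```bash
python3 - <<'E'
from h import *
import json
S=json.load(open("S.json"));c={k:np.array(v) for k,v in S["w2"].items()};c["k1"]=float(c["k1"])
print("tips",[plane(c,[(264.2,242.6),(381.2,229.2)],z)[:,:2] for z in(.098,.108)])
u=np.radians(-129.1);uz=np.array([np.cos(u),np.sin(u),0]);g=np.array([.6082,-.1915,.031])+.019*uz
q=tilt(np.pi/3,u+np.pi,-1);za=Rot.from_quat(q).as_matrix()[:,2];P=g+.024*za
U=np.array([0,0,1.])
claw.move_gripper(.082)
r.move_to(P+.13*U,q);r.move_l(P+.02*U,feed=.15);r.move_l(P,feed=.06)
print(P,monitor.read_contact_force(),monitor.read_t())
claw.move_gripper(.05,70);print(monitor.read_opening(),monitor.read_finger_force(),monitor.read_contact_force())
r.move_l(P+.02*U,feed=.08);print(monitor.read_contact_force(),monitor.read_wrist_torque())
r.move_l(P+.2*U,feed=.2);print(monitor.read_opening(),monitor.read_contact_force(),monitor.read_t())
q2=tilt(np.pi/6,.111+np.pi/2,-1)
r.move_to((.42,-.05,.33),q2)
save("held",vision.get_image("scene")[60:300,180:540]);print(monitor.read_t(),monitor.read_joints())
E
```

```text
tips [array([[0.5036, 0.3748],
       [0.515 , 0.2782]]), array([[0.5064, 0.3735],
       [0.5174, 0.2797]])]
[ 0.6093 -0.1901  0.019 ] [ 0.2521  1.0206 -0.5127] 22.6
0.061125768065236244 75.62798406494039 [-0.2454 -1.4548  0.0753]
[ 0.196  -0.5446 -3.5545] [-1.2015  0.9266  0.0447]
0.061254870418410406 [ 0.5987  0.9435 -4.0489] 24.3667
25.425 [-0.5811  0.0639  0.2099  2.072   0.3962  0.8087]
```

View pics/held.png

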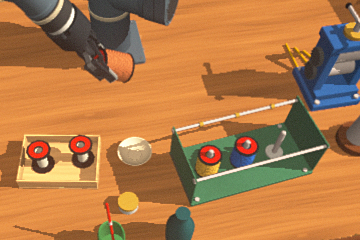

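The full spool is held at about (117,67) in the crop and all bystanders are in place. The bare spindle is visible at (280,137), so I'll measure it in both fixed cameras.

```bash
python3 - <<'E'
from h import *
b={"scene":(435,170),"top":(130,225)};o=[]
for n,(x,y) in b.items():
    im=vision.get_image(n);c=vision.calibration(n);k=cv2.resize(im[y:y+60,x:x+50],None,fx=8,fy=8,interpolation=cv2.INTER_CUBIC)
    for X,Y,col in((.5013,.3767,(0,0,255)),(.505,.374,(255,0,255))):
        q=(proj(c,[[X,Y,.018],[X,Y,.108]])-[x,y]+.5)*8
        cv2.line(k,*[tuple(int(t) for t in v) for v in q],col,1)
    th=np.linspace(0,6.28,40);q=(proj(c,np.c_[.5013+.024*np.cos(th),.3767+.024*np.sin(th),0*th+.018])-[x,y]+.5)*8
    cv2.polylines(k,[q.astype(int)],True,(255,255,0),1)
    o.append(k)
save("spin",np.hstack(o))
E
```

```text
(no output)
```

View pics/spin.png

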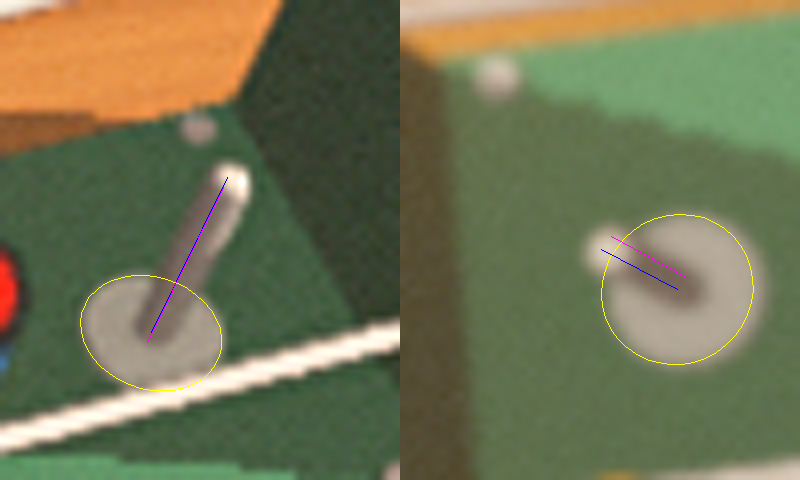

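The prediction at (0.5013, 0.3767) lands on the spindle tip and seat to within about 1 px: tip at (232,180) in the scene half and (602,250) in the top half. Mounting with force checks.

```bash
cat > low.py <<'E'
from h import *
q2=tilt(np.pi/6,.111+np.pi/2,-1);z2=Rot.from_quat(q2).as_matrix()[:,2];off=.024*z2
def go(x,y,z,f=.1): r.move_l(np.array([x,y,z])+off,ori=q2,feed=f)
E
python3 - <<'E'
from low import *
x,y=.5013,.3767
r.move_to(np.array([x,y,.225])+off,q2)
go(x,y,.17,.12);r.hold(.15);b=monitor.read_contact_force();print("base",b,monitor.read_t())
z=.17;log=[]
while z>.066:
    z-=.002 if z>.148 else (.005 if z>.085 else .001)
    go(x,y,z,.06);d=monitor.read_contact_force()-b;log.append((z,*d))
    if d[2]>5: break
    l=np.hypot(*d[:2])
    if l>2.5: x+=.0005*d[0]/l;y+=.0005*d[1]/l
    if l>12: print("lateral");break
print(np.array(log)[::2]);print(log[-1],x,y,monitor.read_t(),monitor.read_opening())
E
```

```text
base [ 0.6372  0.4461 -4.2197] 27.975
[[ 0.168   0.064  -0.7613  0.8094]
 [ 0.164  -1.0644 -0.9333  1.1812]
 [ 0.16   -0.6735  0.2698  0.5802]
 [ 0.156  -0.5943 -1.3009  0.9515]
 [ 0.152   0.2274 -0.8242  1.4979]
 [ 0.148  -0.9811 -1.003   1.8887]
 [ 0.138  -0.9108  4.7106 10.6635]]
(0.13799999999999998, np.float64(-0.9107510029615595), np.float64(4.710595760121677), np.float64(10.66348980407613)) 0.5013 0.3767 31.225 0.06117527734595181
```

```bash
python3 - <<'E'
from low import *
b=np.array([.3,0,-3.2]);x,y=.5013,.3767
print(monitor.read_tcp_pos()-off,monitor.read_contact_force(),monitor.read_wrist_torque())
go(x,y,.15,.06);r.hold(.1);print(monitor.read_contact_force()-b,monitor.read_wrist_torque())
for dx,dy in((0,.0015),(0,.003),(.0015,.0015),(-.0015,.0015)):
    go(x+dx,y+dy,.15,.06);f0=monitor.read_contact_force()-b
    for z in(.145,.142,.139,.136,.132):
        go(x+dx,y+dy,z,.06);d=monitor.read_contact_force()-b
        if d[2]>5: break
    print(dx,dy,f0,z,d,monitor.read_wrist_torque(),monitor.read_t())
    if d[2]<=5: break
E
```

```text
[0.5028 0.3798 0.1429] [-0.2736  5.1567  6.4438] [1.0433 0.1113 0.079 ]
[-0.1683 -0.706  -0.3969] [-0.9468 -0.0784  0.0026]
0 0.0015 [-0.0665  0.6767  0.1979] 0.139 [-2.7436  2.8498 10.163 ] [0.5345 0.4474 0.1662] 32.675
0 0.003 [-0.1801 -0.0176 -0.4573] 0.139 [-1.7132  2.2883  7.4661] [0.4403 0.3681 0.149 ] 33.7583
0.0015 0.0015 [ 0.3477 -0.4795 -0.5317] 0.142 [-1.3976  2.6436  6.5996] [ 0.1904  0.0493 -0.0244] 34.5917
-0.0015 0.0015 [ 0.1046  0.629  -0.5773] 0.142 [-0.9337  1.5993  5.6342] [0.0385 0.0249 0.0388] 35.3833
```

```bash
python3 - <<'E'
from low import *
x,y=.5013,.3767
go(x,y,.15,.06);r.hold(.1)
R=Rot.from_quat(monitor.read_tcp_rot()).as_matrix()
print(monitor.read_tcp_pos()-off,(Rot.from_matrix(R)*Rot.from_quat(q2).inv()).as_rotvec(),monitor.read_t())
s=vision.get_image("scene");t=vision.get_image("top");w=vision.get_image("wrist")
np.save("w3.npy",w);np.save("s3.npy",s);np.save("t3.npy",t)
c=vision.calibration("scene")
k=cv2.resize(s[110:230,400:520],(480,480),interpolation=cv2.INTER_CUBIC)
for P in ([[x,y,.018],[x,y,.108]],[[x,y,.15-.054],[x,y,.166]]):
    a,b=((proj(c,P)-[400,110]+.5)*4).astype(int);cv2.line(k,tuple(map(int,a)),tuple(map(int,b)),(0,255,255),1)
T=cv2.resize(t[200:320,100:180],(320,480))[:240];W=cv2.resize(w,(320,240))
save("jam",np.hstack([k,np.vstack([T,W])]))
E
```

```text
[0.5009 0.376  0.1489] [-0.0017  0.0015 -0.0004] 35.775
```

View pics/jam.png

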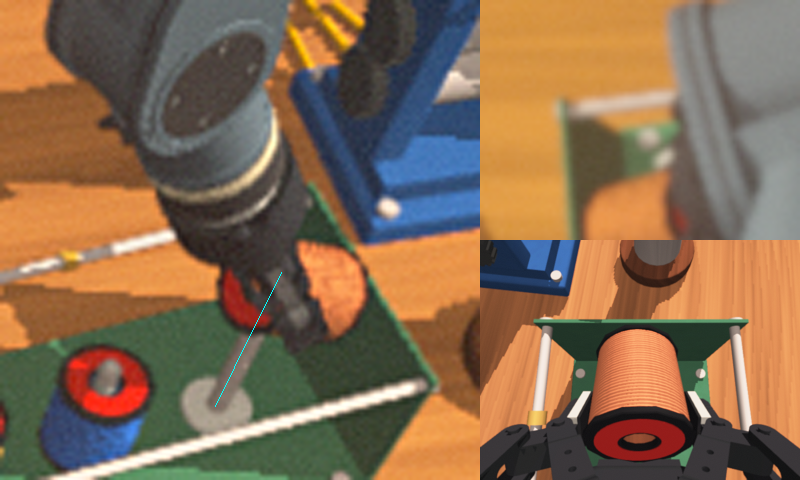

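The picture explains the stop. The spool's axis is about 60° off vertical (red end at left, barrel to the right), because I turned it the wrong way about the closing line. It needs a half turn of the tool about its own axis. First I'll check how the spool sits in the hand, then turn it.

```bash
python3 - <<'E'
from low import *
w=np.load("w3.npy");c=vision.calibration("wrist");p=monitor.read_tcp_pos();R=Rot.from_quat(monitor.read_tcp_rot()).as_matrix()
def model(p,R,pit=0,h=.016):
    a=np.radians(60)+pit
    sz=-np.sin(a)*R[:,2]-np.cos(a)*R[:,0];wv=np.cross(R[:,1],sz);g=p-.024*R[:,2]
    t=np.linspace(0,2*np.pi,73);ci=np.outer(np.cos(t),R[:,1])+np.outer(np.sin(t),wv)
    return g+h*sz, g+h*sz+.0255*ci, g+(h-.07)*sz+.0315*ci, g+h*sz+.0315*ci
for pit in(-.1,0,.1):
    m=model(p,R,pit);far=proj(c,m[2]);near=proj(c,m[3])
    print(pit,"ctr",proj(c,m[0]),"far top",far[:,1].min(),"near top/bot",near[:,1].min(),near[:,1].max(),"x",near[:,0].min(),near[:,0].max(),far[:,0].min(),far[:,0].max())
for a,q,b in red(w): print(a,q,b)
print("cols 315-325 rows:");k=w[:,315:326].mean(1).astype(int)
print([(i,*k[i]) for i in range(160,200,2)],[(i,*k[i]) for i in range(324,470,6)])
E
```

```text
-0.1 ctr [[318.2941 409.0927]] far top 160.39369196369444 near top/bot 363.4199569015518 439.61951608930883 x 204.84573440123614 431.7656090209327 235.55738135541242 400.6308167777244
0 ctr [[318.3001 406.9275]] far top 167.45874806369568 near top/bot 347.3897002838482 448.0510487138404 x 204.05806230568768 432.56097028288275 237.7383570313852 398.427523682438
0.1 ctr [[318.3055 404.1571]] far top 175.58769519833407 near top/bot 331.82736067647784 456.0185648403217 x 203.40893806982592 433.2159906980939 239.5456218436155 396.5936095974249
8900 [318.1985 398.0481] [228 359 181  82]
cols 315-325 rows:
[(160, np.int64(95), np.int64(155), np.int64(111)), (162, np.int64(95), np.int64(155), np.int64(111)), (164, np.int64(90), np.int64(146), np.int64(104)), (166, np.int64(43), np.int64(71), np.int64(51)), (168, np.int64(34), np.int64(49), np.int64(38)), (170, np.int64(39), np.int64(36), np.int64(37)), (172, np.int64(39), np.int64(36), np.int64(37)), (174, np.int64(34), np.int64(32), np.int64(34)), (176, np.int64(19), np.int64(21), np.int64(25)), (178, np.int64(142), np.int64(70), np.int64(4
[... 1066 characters left out ...]
64(25)), (390, np.int64(150), np.int64(79), np.int64(53)), (396, np.int64(149), np.int64(78), np.int64(51)), (402, np.int64(149), np.int64(79), np.int64(51)), (408, np.int64(18), np.int64(16), np.int64(18)), (414, np.int64(18), np.int64(17), np.int64(18)), (420, np.int64(19), np.int64(17), np.int64(19)), (426, np.int64(148), np.int64(28), np.int64(26)), (432, np.int64(149), np.int64(28), np.int64(26)), (438, np.int64(149), np.int64(27), np.int64(25)), (444, np.int64(30), np.int64(42), np.int64(35)), (450, np.int64(58), np.int64(54), np.int64(57)), (456, np.int64(55), np.int64(53), np.int64(54)), (462, np.int64(58), np.int64(55), np.int64(57)), (468, np.int64(58), np.int64(55), np.int64(58))]
```

The spool sits in the hand as planned: pitch about 0, and about 2 mm further along. Turning the tool and lowering again.

```bash
cat > low.py <<'E'
from h import *
AZ=.111+np.pi/2-.15
q2=tilt(np.pi/6,AZ,1);z2=Rot.from_quat(q2).as_matrix()[:,2];off=.024*z2
def go(x,y,z,f=.1): r.move_l(np.array([x,y,z])+off,ori=q2,feed=f)
E
python3 - <<'E'
from low import *
x,y=.5013,.3767
p=monitor.read_tcp_pos();r.move_l([p[0],p[1],.29],feed=.2)
r.move_to(np.array([x,y,.25])+off,q2);print(monitor.read_t(),monitor.read_joints())
go(x,y,.172,.12);r.hold(.15);b=monitor.read_contact_force()
R=Rot.from_quat(monitor.read_tcp_rot()).as_matrix();sz=-.866*R[:,2]-.5*R[:,0];print("base",b,"spool z",sz,monitor.read_tcp_pos()-off)
z=.172;log=[]
while z>.068:
    z-=.003 if z>.148 else (.006 if z>.088 else .0015)
    go(x,y,z,.06);d=monitor.read_contact_force()-b;log.append((z,*d))
    if d[2]>5: break
    l=np.hypot(*d[:2])
    if l>2.5: x+=.0005*d[0]/l;y+=.0005*d[1]/l
    if l>12: print("lateral");break
print(np.array(log)[::2]);print(log[-1],x,y,monitor.read_tcp_pos()-off,monitor.read_t())
np.save("s4.npy",vision.get_image("scene"))
E
```

```text
39.3833 [ 0.3138  0.0413 -0.0003  1.3325  0.4885 -1.1686]
base [ 0.6775  0.705  -3.4366] spool z [-0.0029 -0.0011  1.    ] [0.5023 0.3771 0.1739]
[[ 0.169  -0.7326 -0.3223 -0.0715]
 [ 0.163  -1.4768 -0.5363  0.2044]
 [ 0.157   0.5896 -0.8745  0.6825]
 [ 0.151  -0.3974 -1.0377 -0.6326]
 [ 0.142  -0.0547 -0.4916 -0.1607]
 [ 0.13   -1.0518 -0.1293 -0.3337]
 [ 0.118  -1.2036 -0.0516 -0.8967]
 [ 0.106  -0.683  -0.6448  0.0792]
 [ 0.094  -0.5113 -0.9527 -0.013 ]
 [ 0.0865 -0.4082 -0.9898 -0.4902]
 [ 0.0835 -0.9205 -0.6186  0.2367]
 [ 0.0805 -0.5774 -0.9297 -0.4486]
 [ 0.0775 -0.1362 -0.3248  0.3914]
 [ 0.0745 -1.0759 -0.9034 -0.5203]
 [ 0.0715 -3.7858 -3.9709  7.8212]]
(0.0714999999999999, np.float64(-3.785825983484856), np.float64(-3.9708541580032706), np.float64(7.821153128414856)) 0.5013 0.3767 [0.5016 0.377  0.0731] 47.5833
```

Seated at the expected height with no snag on the way down. Releasing and backing off.

```bash
python3 - <<'E'
from low import *
x,y=.5013,.3767
claw.move_gripper(.078);print(monitor.read_opening(),monitor.read_contact_force())
go(x,y,.12,.1);print(monitor.read_contact_force());go(x,y,.26,.2)
r.move_to((.35,.05,.30),down(np.pi/2))
for n in("top","scene"):
    im=vision.get_image(n);c=vision.calibration(n)
    for a,p,b in red(im): print(n,a,p,plane(c,[p],.088)[0,:2],plane(c,[p],.075)[0,:2])
    i=im.astype(int);q=proj(c,[[.5013,.3767,z] for z in(.05,.088)])
    if n=="scene": print("side colour below red", [im[int(v)+14,int(u)] for u,v in q[1:]])
print(monitor.read_t(),monitor.read_contact_force())
E
```

```text
0.07776322590039705 [ 5.2827 -1.4346  0.7172]
[ 0.0984 -0.9336 -0.4817]
top 298 [240.4497 246.8926] [0.521  0.1748] [0.5231 0.1765]
top 311 [199.2219 252.0322] [0.5107 0.2746] [0.5127 0.2772]
top 321 [158.053  256.9065] [0.501 0.374] [0.5029 0.3774]
top 189 [373.7407 284.2698] [ 0.4224 -0.1456] [ 0.4236 -0.1469]
top 183 [419.1858 284.2459] [ 0.4197 -0.2556] [ 0.4208 -0.258 ]
scene 189 [461.3333 196.5926] [0.5027 0.3778] [0.4945 0.3847]
scene 221 [260.0588 204.0045] [ 0.4301 -0.1441] [ 0.4209 -0.1445]
scene 209 [426.3397 205.3636] [0.5126 0.2795] [0.5046 0.285 ]
scene 223 [217.8161 209.2242] [ 0.4267 -0.2527] [ 0.4175 -0.2546]
scene 215 [389.8465 214.3116] [0.5222 0.1793] [0.5143 0.1834]
side colour below red [array([202, 111,  64], dtype=uint8)]
50.9083 [ 0.3007  0.1213 -0.544 ]
```

The full spool stands red end up on seat2 at the same height as its neighbours. Both empties are in the tray and nothing else has moved.

```bash
python3 -c "
from workcell import r
print(r.hand_in())"
```

```text
the job is handed in; nothing more can be done
None
```

The empty copper spool is standing in the tray beside the old empty. The full one is seated on the freed spindle, red end up. The first lowering stopped on contact because I had the spool turned the wrong way, so I raised it, turned it and lowered it to the seat. I handed the job in at about 51 s of the 69 s, with the other two rack spools and the old empty unmoved; the jar, bottle, dish, tin and mallet I did not re-measure at the end.

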